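Set out two compounding trays

TASK

Set out the two blue trays for this morning's compounding, one item to a compartment and each standing upright on the tray's floor (which compartment does not matter): the large ointment jar and the dropper bottle in the two-compartment tray, and the tall syrup bottle, the carton and the steel beaker in the three-compartment tray. Set the things down rather than dropping them, knock nothing over, and leave the short syrup bottle, the small jar and the tablet bottle where they stand.

Things in the scene. Friction and masses are not known exactly. Their poses are not given: they have to be found in the camera images.
- tray_two: blue plastic tray, fixed to the counter, open-topped: 76 mm (its x) by 149 mm (its y), 22 mm high, with TWO compartments in a row along its y, each 70 by 70 mm inside. Origin: centre of its underside, z up. Compartment centres at y = -36.5 and +36.5 mm, x = 0. Floor 3 mm thick, walls and divider 3 mm thick, 22 mm high; rim 3 mm further out. Its x lies within 12 degrees of world x.
- tray_three: blue plastic tray like the other but longer, with THREE compartments: 76 mm (its x) by 222 mm (its y), 22 mm high, fixed to the counter. Origin: centre of its underside, z up. Compartments 70 by 70 mm inside, centres at y = -73, 0 and +73 mm, x = 0; floor 3 mm, walls and dividers 3 mm thick, 22 mm high, rim 3 mm further out. Its x lies within about 12 degrees of the world's x.
- jar: large ointment jar, amber body with a paper band and a wide flat black lid: 54 mm across, 54 mm tall, the lid is the top 20 mm; about 0.12 kg. Origin: centre of its underside, z up.
- dropper: dropper bottle: slim amber bottle with a black collar and a thin dark rubber bulb on top. Body 32 mm in diameter up to 50 mm, collar 22 mm in diameter from 58 to 71 mm, bulb about 14 mm across up to 93 mm; about 0.06 kg. Origin: centre of its underside, z up.
- syrup: tall syrup bottle: amber, paper label, white screw cap. Straight body 46 mm in diameter up to 72 mm, then a shoulder, cap 29 mm in diameter from 88 to 108 mm (the top); about 0.16 kg. Origin: centre of its underside, z up.
- carton: upright folding carton, white paper with a green band round its foot: 30 mm (its x) by 50 mm (its y) by 92 mm tall, rigid, about 0.09 kg. Origin: centre of its underside, z up. It may stand at any yaw.
- beaker: plain steel beaker, open at the top: 46 mm across at the foot, 48 mm at the rim, 64 mm tall, wall 2.5 mm, about 0.11 kg. Origin: centre of its underside, z up.
- short_bottle: short syrup bottle, a smaller version of the tall one: amber, white cap, body 38 mm in diameter, 76 mm tall. Origin: centre of its underside. Not wanted: it stays where it stands.
- small_jar: small ointment jar, a smaller version of the large one: amber with a black lid, 38 mm across, 38 mm tall. Origin: centre of its underside. Not wanted: it stays where it stands.
- tablets: tablet bottle: white with a pale blue label band and a wide white cap, body 44 mm in diameter, 84 mm tall, cap 38 mm in diameter. Origin: centre of its underside. Not wanted: it stays where it stands. All loose things stand upright at the start, centres at least 85 mm apart, none taller than 108 mm; a white weighing dish 12 mm high (not listed) is among them.

How it is judged:
At the end, for the whole second after the job is handed in: Each of the five stands in a compartment of its own tray: released, at rest, within the walls, its underside less than 8 mm above the tray's underside, upright within 0.1 rad. The short bottle, small jar and tablet bottle are upright, within 30 mm of where they began (x of jar in the frame of tray_two between -0.036 and 0.036 m and y of jar in the frame of tray_two between -0.073 and 0.073 m and z of each of jar, dropper in the frame of tray_two below 0.008 m and angle between each of jar, dropper, syrup, carton, beaker, short_bottle, small_jar, tablets's own z axis and vertical below 0.1 rad and linear speed of each of jar, dropper, syrup, carton, beaker below 0.02 m/s and angular speed of each of jar, dropper, syrup, carton, beaker below 0.3 rad/s and x of dropper in the frame of tray_two between -0.036 and 0.036 m and y of dropper in the frame of tray_two between -0.073 and 0.073 m and x of syrup in the frame of tray_three between -0.036 and 0.036 m and y of syrup in the frame of tray_three between -0.1095 and 0.1095 m and z of each of syrup, carton, beaker in the frame of tray_three below 0.008 m and x of carton in the frame of tray_three between -0.036 and 0.036 m and y of carton in the frame of tray_three between -0.1095 and 0.1095 m and x of beaker in the frame of tray_three between -0.036 and 0.036 m and y of beaker in the frame of tray_three between -0.1095 and 0.1095 m and distance of each of short_bottle, small_jar, tablets from where it was at the start of the episode below 0.03 m); the robot touches nothing.
It fails at once if a jar, bottle, carton or beaker is knocked over (tilted beyond 0.7 rad) (angle between any of jar, dropper, syrup, carton, beaker, short_bottle, small_jar, tablets's own z axis and vertical above 0.7 rad).
It fails at once if a thing is dropped: moves faster than 0.8 m/s while not in the fingers (a fall of more than about 30 mm) ((linear speed of jar above 0.8 m/s and contact force between jar and the fingers below 0.05 N) or (linear speed of dropper above 0.8 m/s and contact force between dropper and the fingers below 0.05 N) or (linear speed of syrup above 0.8 m/s and contact force between syrup and the fingers below 0.05 N) or (linear speed of carton above 0.8 m/s and contact force between carton and the fingers below 0.05 N) or (linear speed of beaker above 0.8 m/s and contact force between beaker and the fingers below 0.05 N) or (linear speed of short_bottle above 0.8 m/s and contact force between short_bottle and the fingers below 0.05 N) or (linear speed of small_jar above 0.8 m/s and contact force between small_jar and the fingers below 0.05 N) or (linear speed of tablets above 0.8 m/s and contact force between tablets and the fingers below 0.05 N)).
It fails at once if the short bottle, the small jar or the tablet bottle is moved by more than 30 mm (distance of any of short_bottle, small_jar, tablets from where it was at the start of the episode above 0.03 m).
It also fails if it takes over 120 s, if anything falls off the work surface, if the arm or the gripper's body presses on something with over 40 N, if the wrist force passes 120 N, or if a joint passes its speed limit or range.

ROBOT

A 7-joint arm with a two-finger parallel gripper is mounted at the origin on the work surface. World frame = base frame: x ahead of the robot, y to its left, z up, the work surface at z = 0. Lengths are in m, angles in rad, forces in N, time in s.
With the tool pointing down it reaches from about 0.4 to 0.85 m from the base axis. Payload 4.4 kg.
Tool frame: the origin (TCP) lies at the very end of the fingers, on their centre line; the grasp point (between the pads) lies 19 mm behind it (tcp_to_grasp is the z of the grasp point in the tool frame, in m); z points along the fingers, y is the line along which they close (so a half turn about z gives the same grasp; the last joint's range is limited). The gripper opens to 94 mm and grips with 3 to 60 N. Pads are 16 mm wide; open, the fingers measure 119 mm over their backs; the gripper's body (75 mm by 177 mm) begins 78 mm behind the grasp point.
Start: joints at [1.089, 0.628, 0.038, 1.517, -0.027, 0.996, -0.02], TCP at [0.263, -0.595, 0.205] pointing down, gripper open.
Joint ranges: [-3.06, 3.06], [-0.37, 2.12], [-1.25, 1.32], [0.18, 2.47], [-1.1, 4.24], [0.23, 1.98], [-2.94, 2.94]. Speed limits (rad/s): [2.57, 2.57, 3.14, 3.14, 3.14, 3.14, 3.14].

INTERFACE

Orientations are given as a unit quaternion [w, x, y, z].
In Python, from rig import * gives the robot as it stands.
- The arm moves only by the tool send_rows, never from a script. Its argument "steps" is a list of rows, each a list of 2 entries, a list of its own where there are three numbers: the shift along the world's x, y, z in m, then the turn about the world's z in degrees. In form: [[[x, y, z], twist], ...]. A call has 1 to 5 rows; each row shifts and turns the commanded pose from where the row before left it; what a row does not reach is not made up. A row lasts 1/12 s, in which the tool goes at most 41.7 mm and 7.16 degrees, less where a joint would pass 70% of its speed; a pose out of reach is approached as far as the arm can. A call with a gripper value outside its range is refused whole. "jaw" is the finger opening in m, from 0 to 0.094, set as the call begins (left out, the last holds). The fingers move at their own pace and stop on an object; the grip force is fixed at half the most. Time passes only in rows, so rows that do not move let the fingers close. It gives the time, the measured TCP pose, the force, the opening and the grip force at its end, in the units of the state.
- get_obs(): the state, without advancing time (a new reading comes with each control period).
- read_camera(name): name is "scene" or "top" or "wrist"; returns a dict with "frame" (384x512x3 uint8, red, green, blue), "K" (3x3 intrinsics, pixels), "extrinsics" (4x4, takes a point from camera to world coordinates). Camera axes: x right, y down, z forward; pixel columns grow to the right and rows downward; lengths in m; the calibration is good to about 2 mm. A picture is of the moment at which its call begins. There is no depth.
- sign_off(): hands the job in; it is judged then, once.
The state is a dict: "time": time; "qpos": joint angles; "qd": joint speeds; "joint_efforts": joint torques, N m; "position": TCP position; "orientation": TCP orientation; "wrist_force": force on the tool from outside, world axes, zero at the start; "torque": the same for the moment, N m; "width": finger opening in m; "finger_force": force on a finger pad.
Only numpy, scipy, OpenCV 4.12 (cv2) and the standard library are available. Lean on these libraries where they do the work, as an engineer would, in place of code of your own. Each camera call takes 0.05 s, during which the arm holds its last target. There are 200 camera calls.

## Working session

There is one attempt and no reset: what is moved stays moved. The work goes in short steps, Python scripts to look and compute and a tool call to move; the robot and the scene stay as the last step left them, time stands still between calls to the robot, and variables do not carry over. Pictures are saved under pics/ and viewed, at most 14 in all, crops included, and the job is handed in when it is done.

Besides the shell and the picture viewer there is one more tool, called after "Request:" by a JSON object that holds its "op" and its "data". send_rows: Moves the arm, as the interface text tells. Its arguments: {"type":"object","properties":{"steps":{"type":"array"},"jaw":{"type":"number"}},"required":["steps"]}

```bash
ls; mkdir -p pics; python3 - <<'E'
from rig import *
import cv2,numpy as np,pickle
o=get_obs();print(o['time'],o['position'],o['orientation'],o['width'])
d={}
for n in("scene","top"):
    d[n]=read_camera(n);cv2.imwrite(f'pics/{n}0.png',d[n]['frame'][:,:,::-1]);print(d[n]['K'],d[n]['extrinsics'])
pickle.dump(d,open('c0.pkl','wb'))
E
```

```text
pics
0.0 [ 0.2623416  -0.59399175  0.20455289] [-9.11278446e-04  9.78460100e-01  2.06433917e-01 -2.02983432e-04] 0.09355458461211316
[[444.28695359   0.         259.99541693]
 [  0.         444.28695359 180.1775692 ]
 [  0.           0.           1.        ]] [[ 0.53277018  0.72849695 -0.43063688  0.99309213]
 [ 0.84624762 -0.45587626  0.27575677 -0.26543445]
 [ 0.00457084 -0.51134042 -0.85936609  0.88811591]
 [ 0.          0.          0.          1.        ]]
[[359.21020032   0.         255.56132312]
 [  0.         359.21020032 185.79411384]
 [  0.           0.           1.        ]] [[ 0.01411227 -0.98479803  0.17312911  0.44103872]
 [-0.99988712 -0.014792   -0.00263648 -0.01030327]
 [ 0.00515733 -0.17307236 -0.98489561  0.86682457]
 [ 0.          0.          0.          1.        ]]
```

```bash
python3 - <<'E'
import cv2
for n in("scene","top"):
    cv2.imwrite(f'pics/{n}0b.png',cv2.resize(cv2.imread(f'pics/{n}0.png'),(800,600),interpolation=cv2.INTER_CUBIC))
E
```

```text
(no output)
```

View pics/top0b.png

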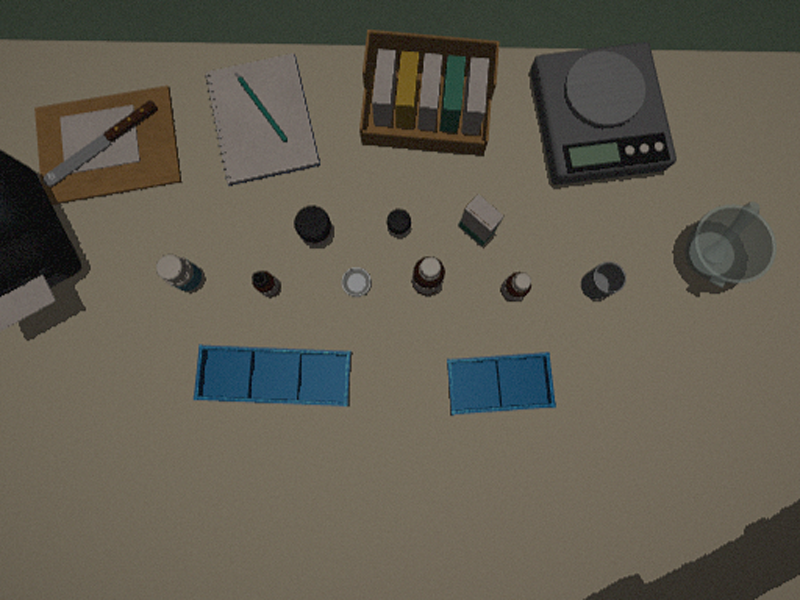

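View pics/scene0b.png

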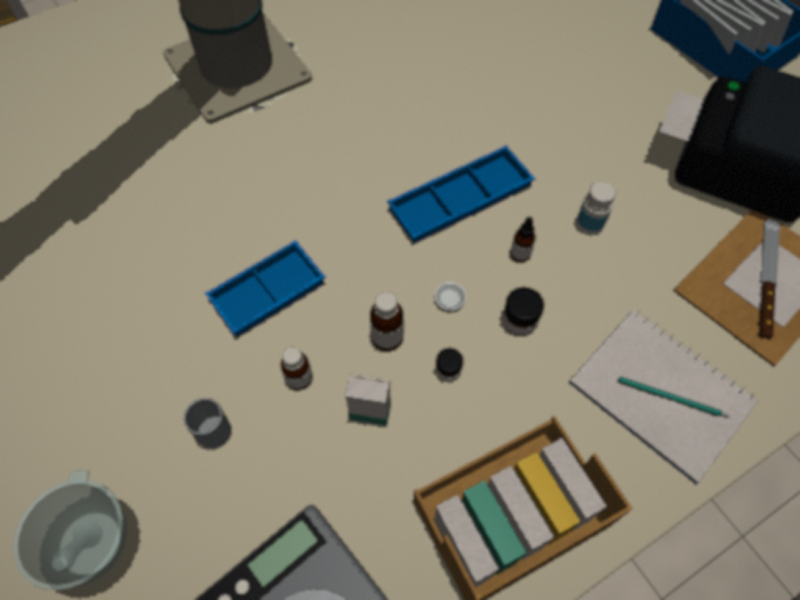

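The top view shows the row of items: jar (314,222), small jar (399,221), carton (482,215), tablets (172,267), dropper (263,280), dish (357,282), syrup (430,268), short bottle (518,283) and beaker (604,280). The three-compartment tray is at (273,376) and the two-compartment tray at (501,383). Pixels are in the 800-wide image.

```bash
cat > h.py <<'E'
import cv2,numpy as np,pickle
def ray(c,u,v,z):
    K,T=c['K'],c['extrinsics'];d=T[:3,:3]@np.linalg.solve(K,[u,v,1.]);o=T[:3,3]
    return (o+d*(z-o[2])/d[2])[:2]
def proj(c,p):
    T=c['extrinsics'];q=c['K']@(T[:3,:3].T@(np.asarray(p)-T[:3,3]));return q[:2]/q[2]
E
python3 - <<'E'
from h import *
d=pickle.load(open('c0.pkl','rb'));c=d['top'];im=c['frame'];s=1.5625
f=cv2.GaussianBlur(im,(3,3),0);hsv=cv2.cvtColor(f,cv2.COLOR_RGB2HSV);g=f.max(2)
out=cv2.resize(im[:,:,::-1],None,fx=4,fy=4,interpolation=cv2.INTER_CUBIC)
bg=np.median(g[150:260,60:400]);print('bg',bg)
def big(m,near):
    n,l,st,ce=cv2.connectedComponentsWithStats(m.astype(np.uint8))
    ok=[i for i in range(1,n) if st[i,4]>15]
    i=min(ok,key=lambda i:np.hypot(*(ce[i]-near)));return (l==i).astype(np.uint8),ce[i],st[i]
dark=g<0.4*bg; white=(g>1.12*bg)&(hsv[:,:,1]<60)
notbg=(np.abs(f.astype(int)-np.median(f[150:260,60:400],(0,1))).max(2)>0.25*bg)
L=[('jar',314,222,dark,.044),('small',399,221,dark,.03),('tabl',172,267,white,.08),('dropper',263,280,dark,.06),('syrup',430,268,white,.102),('short',518,280,white,.072),('cartonTop',482,208,white,.092),('beaker',604,280,notbg,.032)]
for n,u,v,m,z in L:
    mm,ce,st=big(m,np.array([u,v])/s)
    p=ray(c,*ce,z);print(n,ce.round(1),st,p.round(4),'scene px',proj(d['scene'],[*p,z]).round()*s)
    cs,_=cv2.findContours(cv2.resize(mm,None,fx=4,fy=4,interpolation=0),0,1);cv2.drawContours(out,cs,-1,(0,255,0),1)
blue=((hsv[:,:,0]>95)&(hsv[:,:,0]<115)&(hsv[:,:,1]>120))
blue=cv2.morphologyEx(blue.astype(np.uint8),cv2.MORPH_CLOSE,np.ones((7,7)))
for n,u,v in[('three',273,376),('two',501,383)]:
    mm,ce,st=big(blue,np.array([u,v])/s)
    cs,_=cv2.findContours(mm,0,1);P=np.array([ray(c,*q[0],.022) for q in max(cs,key=len)],np.float32)
    r=cv2.minAreaRect(P*1000);print(n,r,np.mean(P,0))
np.save('dummy.npy',0)
cv2.imwrite('pics/seg.png',out[480:1080,350:1150+500][:, :].copy()[::1,::1] if 0 else cv2.resize(out[500:1100,340:1740],(800,343)))
E
```

```text
bg 117.0
jar [200.2 143.9] [189 132  24  25 437] [0.6845 0.1202] scene px [520.3125 303.125 ]
small [255.  142.3] [248 134  15  17 195] [ 0.6948 -0.0097] scene px [445.3125 359.375 ]
tabl [227.7 180.4] [223 176  10  10  77] [0.5905 0.0499] scene px [442.1875 264.0625]
dropper [169.5 180.8] [162 174  17  16 168] [0.5915 0.1843] scene px [518.75 231.25]
syrup [275.1 170.1] [271 166  10   9  69] [ 0.6108 -0.0545] scene px [384.375 303.125]
short [334.  179.7] [331 177   7   6  32] [ 0.5973 -0.1891] scene px [289.0625 354.6875]
cartonTop [275.1 170.1] [271 166  10   9  69] [ 0.613  -0.0551] scene px [384.375  307.8125]
beaker [385.6 179.7] [372 168  28  25 466] [ 0.607  -0.3206] scene px [206.25   423.4375]
three ((458.8515930175781, 174.76841735839844), (225.57655334472656, 78.50157928466797), 88.29338073730469) [0.45883986 0.1754743 ]
two ((452.66473388671875, -164.76388549804688), (78.77813720703125, 152.55194091796875), 4.52040433883667) [ 0.45192567 -0.1644483 ]
```

View pics/seg.png

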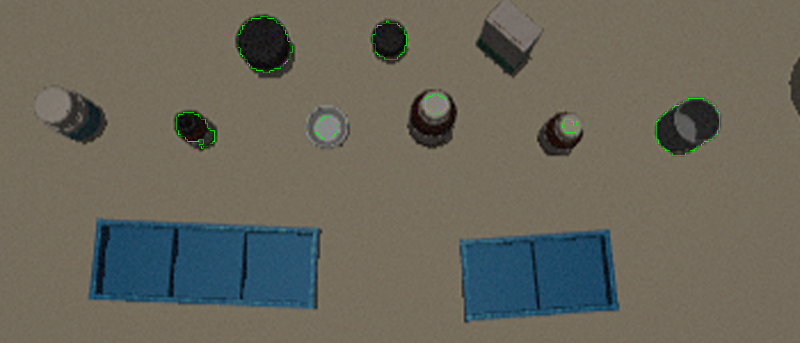

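```bash
python3 - <<'E'
from h import *
d=pickle.load(open('c0.pkl','rb'))
def crop(n,u,v,h=20):
    im=d[n]['frame'][v-h:v+h,u-h:u+h,::-1];return cv2.resize(np.clip(im*1.6,0,255).astype(np.uint8),(400,300) if 0 else (300,300),interpolation=cv2.INTER_CUBIC)
a=[('top',308,140),('top',170,180)];b=[('scene',236,254),('scene',335,153)]
print(a,b)
cv2.imwrite('pics/crop.png',np.vstack([np.hstack([crop(*q) for q in r]) for r in(a,b)]))
E
```

```text
[('top', 308, 140), ('top', 170, 180)] [('scene', 236, 254), ('scene', 335, 153)]
```

View pics/crop.png

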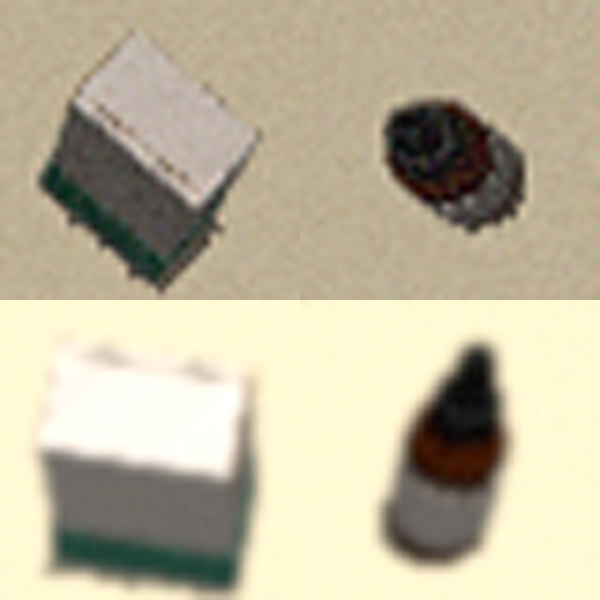

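```bash
python3 - <<'E'
from h import *
d=pickle.load(open('c0.pkl','rb'));c=d['top'];s=d['scene']
P=np.array([ray(c,288+x/7.5-.5,120+y/7.5-.5,.092) for x,y in[(135,33),(260,135),(203,208),(73,103)]])
print(P.round(4),P.mean(0)); e=P[1]-P[0]+P[2]-P[3];print(np.linalg.norm(e)/2,np.degrees(np.arctan2(e[1],e[0])),np.linalg.norm(P[3]-P[0]))
print('drop base',ray(s,332.5,160.8,0),'tip',ray(s,315+180/7.5-.5,133+50/7.5-.5,.09),'top tip',ray(c,150+112/7.5-.5,160+132/7.5-.5,.088))
print('syrup scene',ray(s,386/1.5625,302/1.5625,.106),'jar',ray(s,524/1.5625,302/1.5625,.05),'beak',ray(s,205/1.5625,418/1.5625,.05))
E
```

```text
[[ 0.721  -0.1232]
 [ 0.6896 -0.1604]
 [ 0.6667 -0.143 ]
 [ 0.6987 -0.1044]] [ 0.69397182 -0.13273932]
0.04935437401030938 -129.94316347395105 0.029171315622399475
drop base [0.5943716 0.1951712] tip [0.59593854 0.19430533] top tip [0.59440965 0.18906544]
syrup scene [ 0.61330314 -0.05292214] jar [0.68728628 0.12391057] beak [ 0.60781305 -0.31703962]
```

The carton is at (0.694,-0.133) with its long axis at 50°. The dropper is at about (0.595,0.193) and the beaker at about (0.607,-0.319). I'll go to the beaker first.

Request:
{"op": "send_rows", "data": {"steps": [[[0.023, 0.0183, 0], 4.3], [[0.023, 0.0183, 0], 4.3], [[0.023, 0.0183, 0], 4.3], [[0.023, 0.0183, 0], 4.3], [[0.023, 0.0183, 0], 4.3]], "jaw": 0.08}}

```text
time: 0.52
position: [0.3783, -0.5019, 0.2051]
orientation: [-0.0, 0.922, 0.387, -0.0]
wrist_force: [-0.0, -0.5, 0.6]
width: 0.0798
finger_force: 0.0
```

Request:
{"op": "send_rows", "data": {"steps": [[[0.023, 0.0183, 0], 4.3], [[0.023, 0.0183, 0], 4.3], [[0.023, 0.0183, 0], 4.3], [[0.023, 0.0183, 0], 4.3], [[0.023, 0.0183, 0], 4.3]]}}

```text
time: 0.93
position: [0.4933, -0.4104, 0.2051]
orientation: [-0.0, 0.834, 0.552, -0.0]
wrist_force: [0.5, 0.6, 0.4]
width: 0.0802
finger_force: 0.0
```

Request:
{"op": "send_rows", "data": {"steps": [[[0.023, 0.0183, 0], 4.3], [[0.023, 0.0183, 0], 4.3], [[0.023, 0.0183, 0], 4.3], [[0.023, 0.0183, 0], 4.3], [[0.023, 0.0183, 0], 4.3]]}}

```text
time: 1.35
position: [0.6082, -0.319, 0.205]
orientation: [-0.0, 0.716, 0.698, -0.0]
wrist_force: [0.4, -1.0, 0.1]
width: 0.0797
finger_force: 0.0
```

Request:
{"op": "send_rows", "data": {"steps": [[[0, 0, 0], 0], [[0, 0, 0], 0]]}}

```text
time: 1.52
position: [0.6087, -0.3177, 0.2046]
orientation: [-0.001, 0.716, 0.698, 0.0]
wrist_force: [-0.2, -0.1, -1.1]
width: 0.0801
finger_force: 0.0
```

```bash
cat >> h.py <<'E'
def snap(n,name):
    from rig import read_camera
    c=read_camera(n);pickle.dump(c,open(name+'.pkl','wb'));cv2.imwrite(f'pics/{name}.png',c['frame'][:,:,::-1]);return c
E
python3 -c "
from h import *
c=snap('wrist','w1');print(c['extrinsics'].round(3))
for p in [(.607,-.319,.064),(.607,-.319,0),(.6,-.189,.076)]: print(proj(c,p).round())"
```

```text
[[ 1.    -0.025 -0.007  0.611]
 [-0.026 -0.972 -0.235 -0.25 ]
 [-0.001  0.236 -0.972  0.385]
 [ 0.     0.     0.     1.   ]]
[251. 185.]
[251. 174.]
[239.  45.]
```

View pics/w1.png

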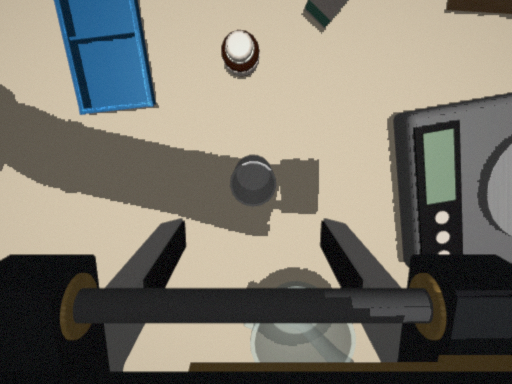

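The wrist view shows the beaker at (254,180), right where predicted, so it is centred between the fingers. I'll descend and grip.

Request:
{"op": "send_rows", "data": {"steps": [[[0, -0.001, -0.036], 0], [[0, 0, -0.036], 0], [[0, 0, -0.036], 0], [[0, 0, -0.036], 0], [[0, 0, -0.034], 0]]}}

```text
time: 1.98
position: [0.6053, -0.3234, 0.0257]
orientation: [-0.0, 0.719, 0.695, -0.001]
wrist_force: [1.0, 0.2, -0.2]
width: 0.08
finger_force: 0.0
```

Request:
{"op": "send_rows", "data": {"steps": [[[0, 0, 0], 0], [[0, 0, 0], 0], [[0, 0, 0], 0], [[0, 0, 0], 0], [[0, 0, 0], 0]], "jaw": 0.02}}

```text
time: 2.4
position: [0.6092, -0.3222, 0.0303]
orientation: [0.002, 0.718, 0.696, 0.001]
wrist_force: [0.2, 0.2, 0.4]
width: 0.0504
finger_force: 0.0
```

Request:
{"op": "send_rows", "data": {"steps": [[[0, 0, 0], 0], [[0, 0, 0], 0], [[0, 0, 0], 0]]}}

```text
time: 2.65
position: [0.6089, -0.3221, 0.0301]
orientation: [0.002, 0.718, 0.697, 0.0]
wrist_force: [-1.1, -0.1, 5.7]
width: 0.0472
finger_force: 29.6
```

Request:
{"op": "send_rows", "data": {"steps": [[[0, 0, 0.02], 0], [[0, 0, 0.035], 0], [[0, 0, 0.035], 0], [[0, 0, 0.03], 0], [[0, 0, 0.01], 0]]}}

```text
time: 3.07
position: [0.6105, -0.3222, 0.1636]
orientation: [0.004, 0.717, 0.697, 0.002]
wrist_force: [1.9, -0.0, -0.1]
width: 0.0471
finger_force: 29.6
```

Request:
{"op": "send_rows", "data": {"steps": [[[-0.006, 0.016, 0], 0], [[-0.009, 0.026, 0], 0], [[-0.011, 0.03, 0], 0], [[-0.011, 0.03, 0], 0], [[-0.011, 0.03, 0], 0]]}}

```text
time: 3.48
position: [0.5584, -0.1878, 0.1571]
orientation: [-0.0, 0.718, 0.697, -0.0]
wrist_force: [0.4, 0.1, -1.6]
width: 0.047
finger_force: 29.6
```

Request:
{"op": "send_rows", "data": {"steps": [[[-0.011, 0.03, 0], 0], [[-0.011, 0.03, 0], 0], [[-0.011, 0.03, 0], 0], [[-0.011, 0.03, 0], 0], [[-0.011, 0.03, 0], 0]]}}

```text
time: 3.9
position: [0.5034, -0.0378, 0.1573]
orientation: [-0.0, 0.717, 0.697, -0.0]
wrist_force: [0.7, 0.7, -1.6]
width: 0.0473
finger_force: 29.6
```

Request:
{"op": "send_rows", "data": {"steps": [[[-0.011, 0.03, 0], 0], [[-0.011, 0.03, 0], 0], [[-0.011, 0.03, 0], 0], [[-0.01, 0.03, 0], 0], [[-0.006, 0.02, 0], 0]]}}

```text
time: 4.32
position: [0.4538, 0.1038, 0.1574]
orientation: [-0.001, 0.716, 0.698, 0.0]
wrist_force: [-1.1, 0.7, -1.4]
width: 0.0469
finger_force: 29.6
```

Request:
{"op": "send_rows", "data": {"steps": [[[0, 0, 0], 0], [[0, 0, 0], 0]]}}

```text
time: 4.48
position: [0.455, 0.1019, 0.1574]
orientation: [-0.0, 0.716, 0.698, -0.0]
wrist_force: [-0.6, -0.4, -1.1]
width: 0.0473
finger_force: 29.6
```

Request:
{"op": "send_rows", "data": {"steps": [[[0.002, -0.002, -0.025], 0], [[0, 0, -0.03], 0], [[0, 0, -0.03], 0], [[0, 0, -0.02], 0], [[0, 0, -0.008], 0]]}}

```text
time: 4.9
position: [0.4562, 0.0965, 0.0419]
orientation: [-0.001, 0.718, 0.696, -0.002]
wrist_force: [-0.7, -0.9, -1.3]
width: 0.0474
finger_force: 29.6
```

Request:
{"op": "send_rows", "data": {"steps": [[[0, 0, -0.004], 0], [[0, 0, -0.003], 0], [[0, 0, -0.002], 0], [[0, 0, 0], 0], [[0, 0, 0], 0]]}}

```text
time: 5.32
position: [0.4583, 0.0989, 0.0363]
orientation: [0.0, 0.717, 0.697, 0.001]
wrist_force: [-0.2, -0.0, -1.3]
width: 0.0471
finger_force: 29.6
```

Request:
{"op": "send_rows", "data": {"steps": [[[0, 0.001, -0.002], 0], [[0, 0, -0.0015], 0], [[0, 0, -0.0015], 0], [[0, 0, 0], 0], [[0, 0, 0], 0]]}}

```text
time: 5.73
position: [0.458, 0.1002, 0.0328]
orientation: [0.001, 0.718, 0.696, 0.001]
wrist_force: [-4.9, 0.6, 24.6]
width: 0.0472
finger_force: 29.9
```

Request:
{"op": "send_rows", "data": {"steps": [[[0, 0, 0.001], 0], [[0, 0, 0], 0]]}}

```text
time: 5.9
position: [0.4581, 0.1002, 0.0328]
orientation: [0.001, 0.717, 0.697, 0.001]
wrist_force: [-1.3, 0.2, 14.6]
width: 0.0468
finger_force: 29.6
```

Request:
{"op": "send_rows", "data": {"steps": [[[0, 0, 0], 0], [[0, 0, 0], 0], [[0, 0, 0], 0], [[0, 0, 0], 0]], "jaw": 0.07}}

```text
time: 6.23
position: [0.4577, 0.0999, 0.0314]
orientation: [0.0, 0.717, 0.697, 0.0]
wrist_force: [0.1, -0.6, -0.3]
width: 0.0685
finger_force: 0.0
```

Request:
{"op": "send_rows", "data": {"steps": [[[0, 0, 0.02], 0], [[0, 0, 0.035], 0], [[0, 0, 0.04], 0], [[0, 0, 0.04], 0], [[0, 0, 0.03], 0]]}}

```text
time: 6.65
position: [0.458, 0.1002, 0.1992]
orientation: [0.0, 0.717, 0.697, 0.001]
wrist_force: [0.9, 0.4, -0.3]
width: 0.0701
finger_force: 0.0
```

Request:
{"op": "send_rows", "data": {"steps": [[[0.022, -0.022, 0], 0], [[0.022, -0.022, 0], 0], [[0.022, -0.022, 0], 0], [[0.022, -0.022, 0], 0], [[0.022, -0.022, 0], 0]], "jaw": 0.08}}

```text
time: 7.07
position: [0.5683, -0.0114, 0.1964]
orientation: [-0.0, 0.717, 0.697, -0.0]
wrist_force: [0.6, 0.2, -0.5]
width: 0.0801
finger_force: 0.0
```

Request:
{"op": "send_rows", "data": {"steps": [[[0.022, -0.022, 0], 0], [[0.022, -0.022, 0], 0], [[0, 0, 0], 0], [[0, 0, 0], 0]]}}

```text
time: 7.4
position: [0.6117, -0.0559, 0.1955]
orientation: [-0.0, 0.718, 0.696, -0.0]
wrist_force: [0.0, -0.0, -0.1]
width: 0.0801
finger_force: 0.0
```

```bash
python3 -c "
from h import *
c=snap('wrist','w2')
for p in [(.612,-.054,.108),(.612,-.054,0),(.694,-.133,.092),(.597,-.189,.076)]: print(proj(c,p).round())"
```

```text
[253. 194.]
[253. 172.]
[340. 267.]
[243. 311.]
```

View pics/w2.png

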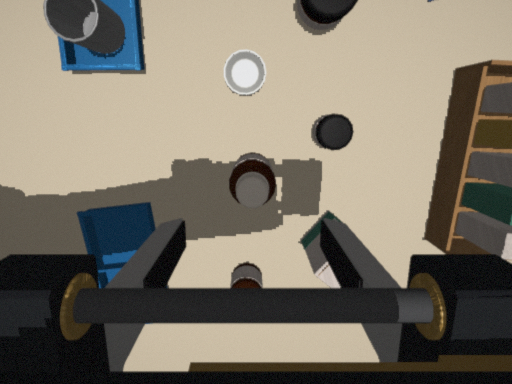

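The syrup is centred, with its cap at (252,190) against a predicted (253,194). The beaker stands in its compartment.

Request:
{"op": "send_rows", "data": {"steps": [[[0, 0.004, -0.03], 0], [[0, 0, -0.036], 0], [[0, 0, -0.036], 0], [[0, 0, -0.036], 0], [[0, 0, -0.022], 0]]}}

```text
time: 7.87
position: [0.6084, -0.0481, 0.0334]
orientation: [-0.002, 0.717, 0.698, -0.001]
wrist_force: [-0.4, -0.4, -0.8]
width: 0.0799
finger_force: 0.0
```

Request:
{"op": "send_rows", "data": {"steps": [[[0, 0, 0], 0], [[0, 0, 0], 0], [[0, 0, 0], 0], [[0, 0, 0], 0], [[0, 0, 0], 0]], "jaw": 0.02}}

```text
time: 8.28
position: [0.613, -0.05, 0.0386]
orientation: [0.001, 0.717, 0.697, 0.001]
wrist_force: [0.0, 0.8, -0.6]
width: 0.05
finger_force: 0.0
```

Request:
{"op": "send_rows", "data": {"steps": [[[0, 0, 0], 0], [[0, 0, 0], 0], [[0, 0, 0], 0]]}}

```text
time: 8.53
position: [0.6122, -0.0501, 0.0382]
orientation: [0.001, 0.717, 0.697, 0.001]
wrist_force: [-1.2, 0.5, 6.3]
width: 0.0456
finger_force: 30.0
```

Request:
{"op": "send_rows", "data": {"steps": [[[0, 0, 0.02], 0], [[0, 0, 0.035], 0], [[0, 0, 0.035], 0], [[0, 0, 0.03], 0], [[0, 0, 0.01], 0]]}}

```text
time: 8.95
position: [0.6144, -0.0501, 0.1716]
orientation: [0.003, 0.717, 0.697, 0.003]
wrist_force: [0.3, 0.4, -1.3]
width: 0.0457
finger_force: 30.0
```

Request:
{"op": "send_rows", "data": {"steps": [[[-0.01, 0.018, 0], 0], [[-0.014, 0.028, 0], 0], [[-0.014, 0.028, 0], 0], [[-0.014, 0.028, 0], 0], [[-0.014, 0.028, 0], 0]]}}

```text
time: 9.37
position: [0.5443, 0.0807, 0.1659]
orientation: [-0.0, 0.718, 0.696, -0.0]
wrist_force: [0.3, 0.2, -2.4]
width: 0.0454
finger_force: 30.0
```

Request:
{"op": "send_rows", "data": {"steps": [[[-0.014, 0.028, 0], 0], [[-0.014, 0.028, 0], 0], [[-0.014, 0.028, 0], 0], [[-0.014, 0.028, 0], 0], [[-0.014, 0.028, 0], 0]]}}

```text
time: 9.78
position: [0.4743, 0.2208, 0.166]
orientation: [-0.0, 0.717, 0.697, -0.0]
wrist_force: [0.4, 0.1, -1.6]
width: 0.0457
finger_force: 30.0
```

Request:
{"op": "send_rows", "data": {"steps": [[[-0.01, 0.018, 0], 0], [[-0.005, 0.01, 0], 0], [[0, 0, 0], 0], [[0, 0, 0], 0]]}}

```text
time: 10.12
position: [0.4608, 0.247, 0.1662]
orientation: [0.0, 0.717, 0.697, -0.0]
wrist_force: [-0.1, -0.0, -1.6]
width: 0.0454
finger_force: 30.0
```

Request:
{"op": "send_rows", "data": {"steps": [[[0, 0, -0.025], 0], [[0, 0, -0.03], 0], [[0, 0, -0.03], 0], [[0, 0, -0.02], 0], [[0, 0, -0.008], 0]]}}

```text
time: 10.53
position: [0.4602, 0.2442, 0.0506]
orientation: [0.0, 0.719, 0.695, -0.003]
wrist_force: [-0.3, 0.5, -1.2]
width: 0.0455
finger_force: 30.0
```

Request:
{"op": "send_rows", "data": {"steps": [[[0, 0, -0.005], 0], [[0, 0, -0.003], 0], [[0, 0, -0.002], 0], [[0, 0, 0], 0], [[0, 0, 0], 0]]}}

```text
time: 10.95
position: [0.4613, 0.2481, 0.0444]
orientation: [0.0, 0.717, 0.697, 0.001]
wrist_force: [0.5, 0.9, -1.2]
width: 0.0459
finger_force: 30.0
```

Request:
{"op": "send_rows", "data": {"steps": [[[0, 0, -0.0015], 0], [[0, 0, -0.001], 0], [[0, 0, -0.001], 0], [[0, 0, 0], 0], [[0, 0, 0], 0]]}}

```text
time: 11.37
position: [0.4609, 0.2481, 0.0411]
orientation: [0.0, 0.717, 0.697, 0.001]
wrist_force: [-1.5, -0.5, 8.0]
width: 0.0455
finger_force: 30.0
```

Request:
{"op": "send_rows", "data": {"steps": [[[0, 0, 0], 0], [[0, 0, 0], 0], [[0, 0, 0], 0], [[0, 0, 0], 0]], "jaw": 0.068}}

```text
time: 11.7
position: [0.4606, 0.2479, 0.04]
orientation: [-0.0, 0.717, 0.697, 0.0]
wrist_force: [-0.1, 0.9, -0.1]
width: 0.0667
finger_force: 0.0
```

Request:
{"op": "send_rows", "data": {"steps": [[[0, 0, 0.02], 0], [[0, 0, 0.035], 0], [[0, 0, 0.04], 0], [[0, 0, 0.04], 0], [[0, 0, 0.02], 0]]}}

```text
time: 12.12
position: [0.4621, 0.2491, 0.1992]
orientation: [0.001, 0.717, 0.697, 0.003]
wrist_force: [0.5, 0.6, -1.0]
width: 0.0683
finger_force: 0.0
```

Request:
{"op": "send_rows", "data": {"steps": [[[0.027, -0.011, 0], 0], [[0.027, -0.011, 0], 0], [[0.027, -0.011, 0], 0], [[0.027, -0.011, 0], 0], [[0.026, -0.011, 0], 0]]}}

```text
time: 12.53
position: [0.5958, 0.192, 0.1949]
orientation: [0.0, 0.717, 0.697, -0.0]
wrist_force: [0.4, 0.6, -0.2]
width: 0.0683
finger_force: 0.0
```

Request:
{"op": "send_rows", "data": {"steps": [[[0, 0, 0], 0], [[0, 0, 0], 0]]}}

```text
time: 12.7
position: [0.5953, 0.1915, 0.1942]
orientation: [-0.0, 0.718, 0.696, -0.0]
wrist_force: [-0.3, 0.5, -0.2]
width: 0.0681
finger_force: 0.0
```

```bash
python3 -c "
from h import *
c=snap('wrist','w3')
for p in [(.595,.193,.09),(.595,.193,0)]: print(proj(c,p).round())"
```

```text
[252. 190.]
[252. 172.]
```

View pics/w3.png

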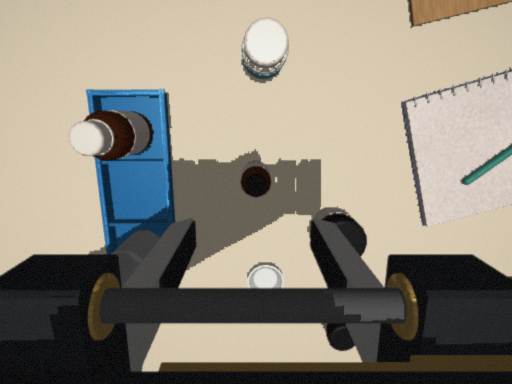

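The dropper is at (256,181), about 3 mm further in +x than assumed. The syrup stands in the tray.

Request:
{"op": "send_rows", "data": {"steps": [[[0.002, 0, -0.034], 0], [[0, 0, -0.038], 0], [[0, 0, -0.038], 0], [[0, 0, -0.038], 0], [[0, 0, -0.026], 0]]}}

```text
time: 13.17
position: [0.5931, 0.1937, 0.0181]
orientation: [-0.001, 0.717, 0.698, -0.002]
wrist_force: [0.2, 0.6, 0.1]
width: 0.0681
finger_force: 0.0
```

Request:
{"op": "send_rows", "data": {"steps": [[[0, 0, 0], 0], [[0, 0, 0], 0], [[0, 0, 0], 0], [[0, 0, 0], 0], [[0, 0, 0], 0]], "jaw": 0.01}}

```text
time: 13.58
position: [0.598, 0.1937, 0.0233]
orientation: [0.001, 0.717, 0.697, 0.002]
wrist_force: [-0.5, -0.1, -0.4]
width: 0.038
finger_force: 0.0
```

Request:
{"op": "send_rows", "data": {"steps": [[[0, 0, 0], 0], [[0, 0, 0], 0], [[0, 0, 0], 0]]}}

```text
time: 13.83
position: [0.5978, 0.1934, 0.0228]
orientation: [0.001, 0.717, 0.697, 0.001]
wrist_force: [-0.3, -0.1, 6.8]
width: 0.0315
finger_force: 30.0
```

Request:
{"op": "send_rows", "data": {"steps": [[[0, 0, 0.02], 0], [[0, 0, 0.035], 0], [[0, 0, 0.035], 0], [[0, 0, 0.03], 0], [[0, 0, 0.02], 0]]}}

```text
time: 14.25
position: [0.5978, 0.1934, 0.1647]
orientation: [0.001, 0.717, 0.697, 0.002]
wrist_force: [0.4, 0.6, -1.6]
width: 0.0316
finger_force: 30.0
```

Request:
{"op": "send_rows", "data": {"steps": [[[-0.006, -0.014, 0], 0], [[-0.01, -0.028, 0], 0], [[-0.01, -0.028, 0], 0], [[-0.01, -0.028, 0], 0], [[-0.01, -0.028, 0], 0]]}}

```text
time: 14.67
position: [0.5499, 0.0657, 0.1614]
orientation: [0.0, 0.717, 0.697, 0.0]
wrist_force: [0.2, -0.3, -0.5]
width: 0.0312
finger_force: 30.0
```

Request:
{"op": "send_rows", "data": {"steps": [[[-0.01, -0.028, 0], 0], [[-0.01, -0.028, 0], 0], [[-0.01, -0.028, 0], 0], [[-0.01, -0.028, 0], 0], [[-0.01, -0.028, 0], 0]]}}

```text
time: 15.08
position: [0.4999, -0.0745, 0.1614]
orientation: [0.0, 0.717, 0.697, 0.0]
wrist_force: [0.8, -0.1, -0.4]
width: 0.0314
finger_force: 30.0
```

Request:
{"op": "send_rows", "data": {"steps": [[[-0.01, -0.028, 0], 0], [[-0.01, -0.028, 0], 0], [[-0.01, -0.028, 0], 0], [[-0.01, -0.028, 0], 0], [[-0.006, -0.016, 0], 0]]}}

```text
time: 15.5
position: [0.4528, -0.2048, 0.1613]
orientation: [0.0, 0.719, 0.695, -0.001]
wrist_force: [0.0, -0.1, -0.8]
width: 0.0316
finger_force: 30.0
```

Request:
{"op": "send_rows", "data": {"steps": [[[0, 0, 0], 0], [[0, 0, 0], 0]]}}

```text
time: 15.67
position: [0.4543, -0.2018, 0.1613]
orientation: [0.0, 0.718, 0.696, 0.0]
wrist_force: [-0.3, 0.1, -0.1]
width: 0.0317
finger_force: 30.0
```

Request:
{"op": "send_rows", "data": {"steps": [[[0.001, 0, -0.03], 0], [[0, 0, -0.035], 0], [[0, 0, -0.035], 0], [[0, 0, -0.02], 0], [[0, 0, -0.006], 0]]}}

```text
time: 16.08
position: [0.4544, -0.1983, 0.0323]
orientation: [-0.003, 0.716, 0.698, -0.001]
wrist_force: [0.9, 0.2, 0.1]
width: 0.0312
finger_force: 30.0
```

Request:
{"op": "send_rows", "data": {"steps": [[[0, 0, -0.003], 0], [[0, 0, -0.002], 0], [[0, 0, -0.001], 0], [[0, 0, 0], 0], [[0, 0, 0], 0]]}}

```text
time: 16.5
position: [0.4564, -0.2014, 0.0301]
orientation: [0.001, 0.717, 0.697, 0.001]
wrist_force: [1.1, 0.9, -0.3]
width: 0.0314
finger_force: 30.0
```

Request:
{"op": "send_rows", "data": {"steps": [[[0, 0, -0.002], 0], [[0, 0, -0.0015], 0], [[0, 0, -0.001], 0], [[0, 0, 0], 0], [[0, 0, 0], 0]]}}

```text
time: 16.92
position: [0.456, -0.2014, 0.0257]
orientation: [0.001, 0.717, 0.697, 0.0]
wrist_force: [-1.5, 0.5, 12.4]
width: 0.0313
finger_force: 30.0
```

Request:
{"op": "send_rows", "data": {"steps": [[[0, 0, 0], 0], [[0, 0, 0], 0], [[0, 0, 0], 0], [[0, 0, 0], 0]], "jaw": 0.048}}

```text
time: 17.25
position: [0.4555, -0.2011, 0.0243]
orientation: [-0.0, 0.717, 0.697, -0.0]
wrist_force: [1.0, -0.3, -0.7]
width: 0.0476
finger_force: 0.0
```

Request:
{"op": "send_rows", "data": {"steps": [[[0, 0, 0.02], 0], [[0, 0, 0.035], 0], [[0, 0, 0.04], 0], [[0, 0, 0.04], 0], [[0, 0, 0.035], 0]]}}

```text
time: 17.67
position: [0.4555, -0.201, 0.1966]
orientation: [0.0, 0.717, 0.697, 0.0]
wrist_force: [1.5, -1.3, 0.4]
width: 0.0481
finger_force: 0.0
```

Request:
{"op": "send_rows", "data": {"steps": [[[0.021, 0.029, 0], 0], [[0.021, 0.029, 0], 0], [[0.021, 0.029, 0], 0], [[0.021, 0.029, 0], 0], [[0.021, 0.029, 0], 0]], "jaw": 0.085}}

```text
time: 18.08
position: [0.5611, -0.0548, 0.1944]
orientation: [-0.0, 0.718, 0.697, -0.0]
wrist_force: [0.8, -0.4, -0.1]
width: 0.0778
finger_force: 0.0
```

Request:
{"op": "send_rows", "data": {"steps": [[[0.021, 0.029, 0], 0], [[0.021, 0.029, 0], 0], [[0.021, 0.03, 0], 0], [[0.021, 0.03, 0], 0], [[0.021, 0.03, 0], 0]]}}

```text
time: 18.5
position: [0.666, 0.0933, 0.194]
orientation: [-0.0, 0.717, 0.697, -0.0]
wrist_force: [0.5, -0.6, -0.7]
width: 0.085
finger_force: 0.0
```

Request:
{"op": "send_rows", "data": {"steps": [[[0.02, 0.03, 0], 0], [[0, 0, 0], 0], [[0, 0, 0], 0]]}}

```text
time: 18.75
position: [0.6853, 0.1249, 0.1932]
orientation: [-0.001, 0.716, 0.698, -0.0]
wrist_force: [-1.4, -0.6, -0.3]
width: 0.085
finger_force: 0.0
```

```bash
python3 -c "
from h import *
c=snap('wrist','w4')
for p in [(.686,.122,.054),(.686,.122,0)]: print(proj(c,p).round())"
```

```text
[253. 186.]
[253. 177.]
```

View pics/w4.png

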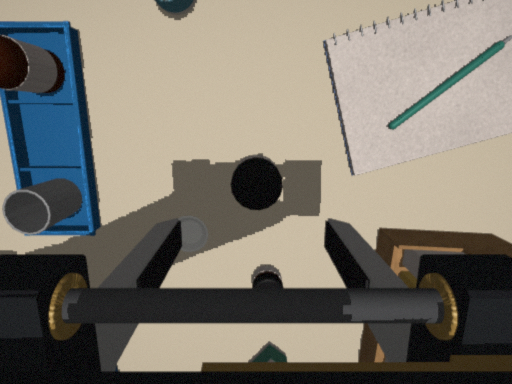

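The jar is centred at (257,183). The x needs +4 mm.

Request:
{"op": "send_rows", "data": {"steps": [[[0.004, -0.002, -0.033], 0], [[0, 0, -0.037], 0], [[0, 0, -0.037], 0], [[0, 0, -0.037], 0], [[0, 0, -0.025], 0]]}}

```text
time: 19.22
position: [0.687, 0.1164, 0.0221]
orientation: [-0.001, 0.718, 0.696, -0.003]
wrist_force: [-0.7, -0.0, -0.7]
width: 0.0847
finger_force: 0.0
```

Request:
{"op": "send_rows", "data": {"steps": [[[0, 0, 0], 0], [[0, 0, 0], 0], [[0, 0, 0], 0], [[0, 0, 0], 0], [[0, 0, 0], 0]], "jaw": 0.03}}

```text
time: 19.63
position: [0.6908, 0.1199, 0.028]
orientation: [0.001, 0.718, 0.696, 0.001]
wrist_force: [-2.7, 0.1, 1.8]
width: 0.0555
finger_force: 0.7
```

Request:
{"op": "send_rows", "data": {"steps": [[[0, 0, 0], 0], [[0, 0, 0], 0], [[0, 0, 0], 0]]}}

```text
time: 19.88
position: [0.6907, 0.1199, 0.0279]
orientation: [0.001, 0.717, 0.697, 0.001]
wrist_force: [-1.6, -0.4, 7.1]
width: 0.0534
finger_force: 30.0
```

Request:
{"op": "send_rows", "data": {"steps": [[[0, 0, 0.02], 0], [[0, 0, 0.035], 0], [[0, 0, 0.035], 0], [[0, 0, 0.03], 0], [[0, 0, 0.02], 0]]}}

```text
time: 20.3
position: [0.6912, 0.1204, 0.1699]
orientation: [0.001, 0.717, 0.697, 0.002]
wrist_force: [1.0, 0.8, -1.5]
width: 0.0538
finger_force: 30.0
```

Request:
{"op": "send_rows", "data": {"steps": [[[-0.012, -0.012, 0], 0], [[-0.021, -0.022, 0], 0], [[-0.022, -0.023, 0], 0], [[-0.022, -0.023, 0], 0], [[-0.022, -0.023, 0], 0]]}}

```text
time: 20.72
position: [0.5896, 0.016, 0.1662]
orientation: [0.001, 0.717, 0.697, 0.0]
wrist_force: [-0.6, -0.2, -0.7]
width: 0.0535
finger_force: 30.0
```

Request:
{"op": "send_rows", "data": {"steps": [[[-0.022, -0.023, 0], 0], [[-0.022, -0.023, 0], 0], [[-0.022, -0.023, 0], 0], [[-0.022, -0.023, 0], 0], [[-0.022, -0.023, 0], 0]]}}

```text
time: 21.13
position: [0.4797, -0.0991, 0.1662]
orientation: [0.001, 0.717, 0.697, 0.0]
wrist_force: [0.8, -0.9, -2.0]
width: 0.0536
finger_force: 30.0
```

Request:
{"op": "send_rows", "data": {"steps": [[[-0.02, -0.02, 0], 0], [[-0.011, -0.011, 0], 0], [[0, 0, 0], 0], [[0, 0, 0], 0]]}}

```text
time: 21.47
position: [0.4498, -0.1297, 0.1662]
orientation: [0.001, 0.718, 0.696, 0.0]
wrist_force: [0.5, 0.3, -0.3]
width: 0.0533
finger_force: 30.0
```

```bash
python3 -c "
from h import *
c=snap('top','t1');c=snap('wrist','w5');cv2.imwrite('pics/tw.png',np.vstack([c['frame'][0:384,:,::-1]]))
for p in [(.450,-.128,.025),(.4555,-.201,.05)]: print(proj(c,p).round())"
```

```text
[251. 182.]
[259. 259.]
```

View pics/w5.png

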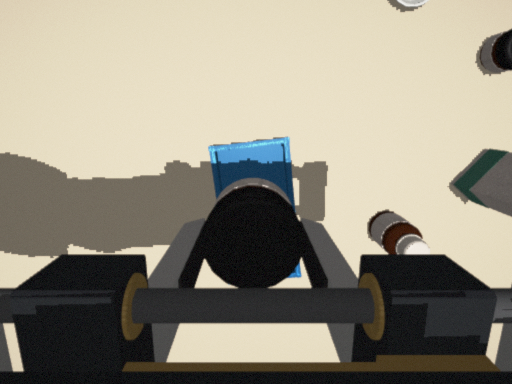

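Request:
{"op": "send_rows", "data": {"steps": [[[0, 0.001, -0.03], 0], [[0, 0, -0.035], 0], [[0, 0, -0.035], 0], [[0, 0, -0.02], 0], [[0, 0, -0.006], 0]]}}

```text
time: 21.98
position: [0.4488, -0.1262, 0.0366]
orientation: [-0.002, 0.716, 0.698, -0.001]
wrist_force: [-0.4, 0.0, -0.8]
width: 0.0536
finger_force: 30.0
```

Request:
{"op": "send_rows", "data": {"steps": [[[0, 0, -0.003], 0], [[0, 0, -0.002], 0], [[0, 0, -0.001], 0], [[0, 0, 0], 0], [[0, 0, 0], 0]]}}

```text
time: 22.4
position: [0.4505, -0.1284, 0.0345]
orientation: [0.001, 0.717, 0.697, 0.001]
wrist_force: [-0.4, -0.4, -1.5]
width: 0.0536
finger_force: 30.0
```

Request:
{"op": "send_rows", "data": {"steps": [[[0, 0, -0.0015], 0], [[0, 0, -0.0015], 0], [[0, 0, -0.001], 0], [[0, 0, 0], 0], [[0, 0, 0], 0]]}}

```text
time: 22.82
position: [0.45, -0.1284, 0.0308]
orientation: [0.001, 0.717, 0.697, 0.0]
wrist_force: [-2.2, 0.3, 13.6]
width: 0.0534
finger_force: 30.0
```

Request:
{"op": "send_rows", "data": {"steps": [[[0, 0, 0], 0], [[0, 0, 0], 0], [[0, 0, 0], 0], [[0, 0, 0], 0]], "jaw": 0.075}}

```text
time: 23.15
position: [0.4496, -0.1281, 0.0294]
orientation: [-0.0, 0.717, 0.697, 0.0]
wrist_force: [0.3, -0.7, -0.7]
width: 0.074
finger_force: 0.0
```

Request:
{"op": "send_rows", "data": {"steps": [[[0, 0, 0.02], 0], [[0, 0, 0.035], 0], [[0, 0, 0.04], 0], [[0, 0, 0.04], 0], [[0, 0, 0.035], 0]]}}

```text
time: 23.57
position: [0.4495, -0.1279, 0.2017]
orientation: [0.0, 0.717, 0.697, 0.0]
wrist_force: [0.4, -0.7, 0.5]
width: 0.0748
finger_force: 0.0
```

Request:
{"op": "send_rows", "data": {"steps": [[[0.03, 0, 0], -4.8], [[0.03, 0, 0], -4.8], [[0.031, -0.001, 0], -4.8], [[0.031, -0.001, 0], -4.8], [[0.031, -0.001, 0], -4.8]]}}

```text
time: 23.98
position: [0.6037, -0.1312, 0.1994]
orientation: [-0.0, 0.848, 0.531, -0.0]
wrist_force: [-0.4, -0.4, 1.0]
width: 0.0749
finger_force: 0.0
```

Request:
{"op": "send_rows", "data": {"steps": [[[0.031, -0.001, 0], -4.8], [[0.03, 0, 0], -4.8], [[0.03, 0, 0], -4.8], [[0, 0, 0], 0], [[0, 0, 0], 0]], "jaw": 0.065}}

```text
time: 24.4
position: [0.6939, -0.1314, 0.1979]
orientation: [-0.001, 0.906, 0.423, -0.001]
wrist_force: [-0.8, -0.9, 0.0]
width: 0.065
finger_force: 0.0
```

```bash
python3 -c "
from h import *
c=snap('wrist','w6')
for p in [(.694,-.133,.092),(.721,-.1232,.092),(.6896,-.1604,.092),(.6667,-.143,.092),(.6987,-.1044,.092)]: print(proj(c,p).round())"
```

```text
[254. 192.]
[270. 166.]
[269. 217.]
[238. 219.]
[237. 166.]
```

View pics/w6.png

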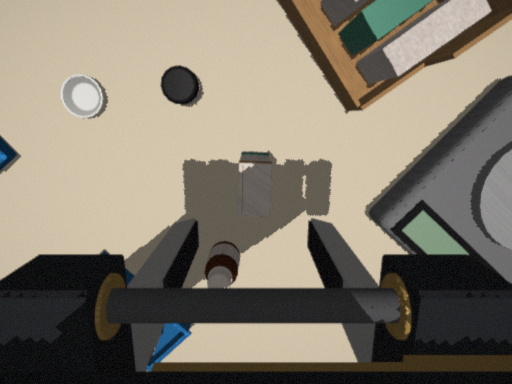

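The carton top is square between the fingers, with its centre at (256,190).

Request:
{"op": "send_rows", "data": {"steps": [[[0.001, -0.001, -0.03], 0], [[0, 0, -0.034], 0], [[0, 0, -0.034], 0], [[0, 0, -0.034], 0], [[0, 0, -0.022], 0]]}}

```text
time: 24.87
position: [0.6909, -0.1334, 0.0425]
orientation: [-0.001, 0.907, 0.422, -0.002]
wrist_force: [-1.0, -0.1, 0.3]
width: 0.0653
finger_force: 0.0
```

Request:
{"op": "send_rows", "data": {"steps": [[[0, 0, 0], 0], [[0, 0, 0], 0], [[0, 0, 0], 0], [[0, 0, 0], 0], [[0, 0, 0], 0]], "jaw": 0.01}}

```text
time: 25.28
position: [0.696, -0.1335, 0.048]
orientation: [0.001, 0.907, 0.422, 0.002]
wrist_force: [-1.0, -0.1, 0.3]
width: 0.0351
finger_force: 0.0
```

Request:
{"op": "send_rows", "data": {"steps": [[[0, 0, 0], 0], [[0, 0, 0], 0], [[0, 0, 0], 0]]}}

```text
time: 25.53
position: [0.6956, -0.1333, 0.0474]
orientation: [0.001, 0.907, 0.422, 0.001]
wrist_force: [-0.1, 0.2, 6.6]
width: 0.0301
finger_force: 29.9
```

Request:
{"op": "send_rows", "data": {"steps": [[[0, 0, 0.02], 0], [[0, 0, 0.035], 0], [[0, 0, 0.035], 0], [[0, 0, 0.03], 0], [[0, 0, 0.02], 0]]}}

```text
time: 25.95
position: [0.696, -0.1333, 0.1895]
orientation: [0.001, 0.907, 0.422, 0.002]
wrist_force: [1.1, 0.1, -0.3]
width: 0.03
finger_force: 29.9
```

Request:
{"op": "send_rows", "data": {"steps": [[[-0.01, 0.014, 0], 0], [[-0.019, 0.025, 0], 3.2], [[-0.02, 0.026, 0], 3.2], [[-0.02, 0.026, 0], 3.2], [[-0.02, 0.026, 0], 3.2]]}}

```text
time: 26.37
position: [0.6044, -0.0151, 0.1857]
orientation: [0.0, 0.853, 0.522, 0.0]
wrist_force: [0.5, 0.2, -0.2]
width: 0.0296
finger_force: 29.9
```

Request:
{"op": "send_rows", "data": {"steps": [[[-0.02, 0.026, 0], 3.2], [[-0.02, 0.026, 0], 3.2], [[-0.02, 0.026, 0], 3.2], [[-0.02, 0.026, 0], 3.2], [[-0.02, 0.026, 0], 3.2]]}}

```text
time: 26.78
position: [0.5045, 0.1149, 0.1859]
orientation: [0.0, 0.772, 0.635, 0.0]
wrist_force: [0.5, 0.4, -0.9]
width: 0.0298
finger_force: 29.9
```

Request:
{"op": "send_rows", "data": {"steps": [[[-0.02, 0.026, 0], 3.2], [[-0.018, 0.022, 0], 3.2], [[-0.01, 0.013, 0], 3.2], [[0, 0, 0], 0], [[0, 0, 0], 0]]}}

```text
time: 27.2
position: [0.458, 0.1749, 0.1858]
orientation: [0.0, 0.717, 0.697, 0.0]
wrist_force: [0.6, -0.3, -1.0]
width: 0.03
finger_force: 29.9
```

```bash
python3 -c "
from h import *
c=snap('wrist','w7')"
```

```text
(no output)
```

View pics/w7.png

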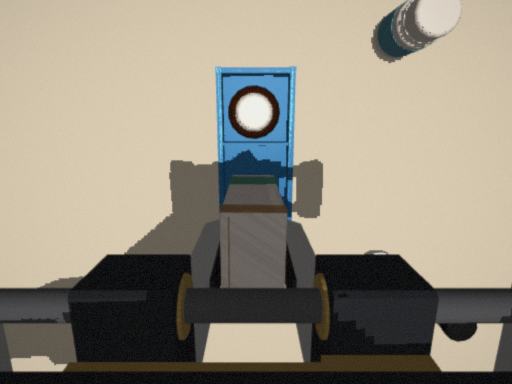

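The carton is over the middle compartment, and the syrup stands centred behind it at (254,111). I'll lower it.

Request:
{"op": "send_rows", "data": {"steps": [[[0, 0, -0.03], 0], [[0, 0, -0.035], 0], [[0, 0, -0.035], 0], [[0, 0, -0.02], 0], [[0, 0, -0.006], 0]]}}

```text
time: 27.67
position: [0.4569, 0.172, 0.0563]
orientation: [-0.0, 0.719, 0.695, -0.003]
wrist_force: [0.4, -0.5, -1.1]
width: 0.0294
finger_force: 29.9
```

Request:
{"op": "send_rows", "data": {"steps": [[[0, 0, -0.003], 0], [[0, 0, -0.002], 0], [[0, 0, -0.001], 0], [[0, 0, 0], 0], [[0, 0, 0], 0]]}}

```text
time: 28.08
position: [0.4585, 0.1751, 0.0545]
orientation: [0.0, 0.718, 0.697, 0.001]
wrist_force: [0.4, 0.5, -0.8]
width: 0.0299
finger_force: 29.9
```

Request:
{"op": "send_rows", "data": {"steps": [[[0, 0, -0.0015], 0], [[0, 0, -0.001], 0], [[0, 0, -0.001], 0], [[0, 0, 0], 0], [[0, 0, 0], 0]]}}

```text
time: 28.5
position: [0.4578, 0.1749, 0.0503]
orientation: [0.0, 0.717, 0.697, 0.0]
wrist_force: [-0.7, -0.9, 4.6]
width: 0.0299
finger_force: 29.9
```

Contact. I'll release, rise and back away, then check.

Request:
{"op": "send_rows", "data": {"steps": [[[0, 0, 0], 0], [[0, 0, 0], 0], [[0, 0, 0], 0], [[0, 0, 0], 0]], "jaw": 0.055}}

```text
time: 28.83
position: [0.4575, 0.1749, 0.0498]
orientation: [-0.0, 0.717, 0.697, -0.0]
wrist_force: [-0.2, 0.2, -0.7]
width: 0.0529
finger_force: 0.0
```

Request:
{"op": "send_rows", "data": {"steps": [[[0, 0, 0.02], 0], [[0, 0, 0.03], 0], [[0, 0, 0.035], 0], [[0, 0, 0.035], 0], [[0, 0, 0.035], 0]]}}

```text
time: 29.25
position: [0.457, 0.1748, 0.2064]
orientation: [-0.0, 0.717, 0.697, -0.0]
wrist_force: [0.1, -0.4, -0.2]
width: 0.055
finger_force: 0.0
```

Request:
{"op": "send_rows", "data": {"steps": [[[0.015, 0.03, 0.01], 0], [[0.015, 0.03, 0.01], 0], [[0.015, 0.03, 0.01], 0], [[0.015, 0.03, 0.01], 0], [[0.015, 0.03, 0.01], 0]]}}

```text
time: 29.67
position: [0.533, 0.326, 0.2555]
orientation: [0.0, 0.717, 0.697, -0.0]
wrist_force: [1.5, 1.0, -0.9]
width: 0.0545
finger_force: 0.0
```

Request:
{"op": "send_rows", "data": {"steps": [[[0.01, 0.03, 0], 0], [[0.01, 0.03, 0], 0], [[0, 0, 0], 0], [[0, 0, 0], 0], [[0, 0, 0], 0]]}}

```text
time: 30.08
position: [0.5522, 0.3837, 0.2542]
orientation: [0.0, 0.717, 0.697, -0.001]
wrist_force: [-0.3, -0.1, 0.6]
width: 0.0548
finger_force: 0.0
```

```bash
python3 -c "
from h import *
a=snap('top','t2');b=snap('scene','s2')
x=cv2.resize(a['frame'][120:280,100:420,::-1],(800,400),interpolation=cv2.INTER_CUBIC)
y=cv2.resize(b['frame'][80:300,100:420,::-1],(290,200));cv2.imwrite('pics/fin.png',np.vstack([x,np.pad(cv2.resize(b['frame'][80:240,100:420,::-1],(400,200)),((0,0),(0,400),(0,0)))]))"
```

```text
(no output)
```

View pics/fin.png

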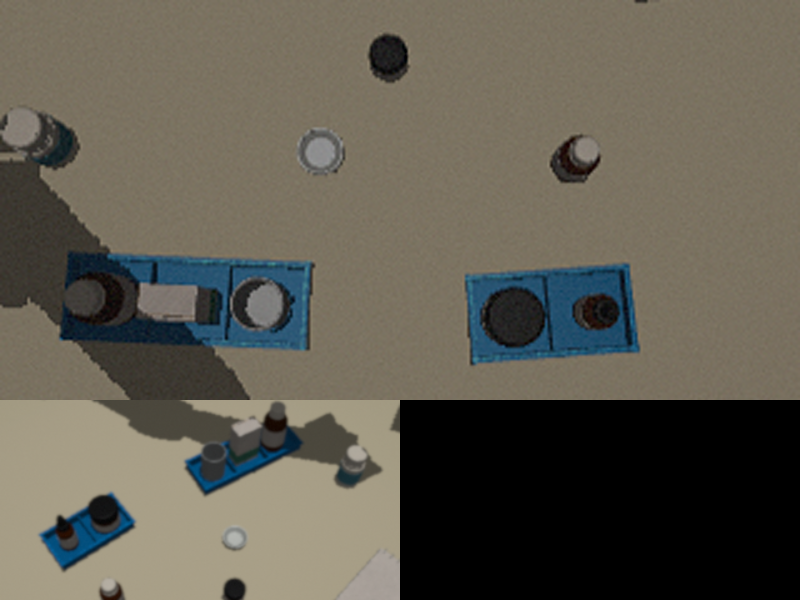

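All five stand upright in their own compartments: syrup (95,297), carton (178,302), beaker (262,303), jar (513,316) and dropper (598,312). The small jar, short bottle and tablet bottle look unmoved.

```bash
python3 -c "
from rig import *
print(sign_off())"
```

```text
the job is handed in; nothing more can be done
None
```

All five items stand upright in compartments of the right trays, the three unwanted ones look unmoved in the final camera check, and the job was handed in at about 30 s (no verdict was returned).

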